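# Free the jammed vial feeder

## Robot

A 7-joint arm with a two-finger parallel gripper is mounted at the origin on the work surface. World frame = base frame: x ahead of the robot, y to its left, z up, the work surface at z = 0. Lengths are in m, angles in rad, forces in N, time in s.
With the tool pointing down it reaches from about 0.4 to 0.875 m from the base axis. Payload 19.3 kg.
Tool frame: the origin (TCP) lies on the centre line of the jaws, within the pads' length; the fingertips stand 14 mm ahead of it and the grasp point (between the pads) lies 5 mm behind it; x points along the fingers, y is the direction in which the jaws open and shut, and the axes are right-handed (so a half turn about x gives the same grasp; the last joint's range is limited). The gripper opens to 85 mm and grips with 20 to 120 N. Pads are 22 mm wide; open, the fingers measure 114 mm over their backs; the gripper's body (76 mm by 85 mm) begins 54 mm behind the grasp point. The pads swing forward as they close: fully open they stand 13 mm farther back than shut.
Start: joints at [1.097, 0.521, -0.036, 1.599, 0.021, 1.021, -0.113], TCP at [0.246, -0.575, 0.245] pointing down, gripper open.
Joint ranges: [-2.91, 2.91], [-0.3, 2.13], [-1.5, 1.42], [0.17, 2.43], [-1.26, 4.41], [0.16, 1.93], [-2.52, 2.52]. Speed limits (rad/s): [1.89, 1.89, 2.39, 2.39, 3.01, 3.01, 3.01].

## Interface

Orientations are given as [roll, pitch, yaw] about the fixed x, y, z axes, in that order (R = Rz(yaw) Ry(pitch) Rx(roll)).
In Python, from workcell import monitor, optics, bot gives the robot as it stands.
- The arm moves only by the tool arm_command, never from a script. Its arguments are lists of equal length, an entry for each row: "delta_pos": the shift along the tool's x, y, z as a fraction of full scale, a list of three; "rotation": the turn, a rotation vector about the tool's x, y, z as a fraction of full scale, a list of three. In form: {"delta_pos": [[dx, dy, dz], ...], "rotation": [[wx, wy, wz], ...]}. A call has 1 to 10 rows; each row shifts and turns the pose as measured when the row begins, along the tool's axes as they then stand; what a row does not reach is not made up. Full scale, the value 1, is 30 mm for a shift and 6 degrees for a turn. A row lasts 1/10 s, in which the tool goes at most 50 mm and 8.59 degrees, less where a joint would pass 70% of its speed; a pose out of reach is approached as far as the arm can. A call with a number of a shift or a turn outside -1 to 1 is refused whole. A call with a gripper value outside its range is refused whole. "gripper" is the closure, from -1 (fully open) to 1 (shut), so that 0 is half open, set as the call begins (left out, the last holds). The fingers move at their own pace and stop on an object; "grip_force" is the grip in N (left out, the last holds). Time passes only in rows, so rows that do not move let the fingers close. It gives the time, the measured TCP pose, the force and the opening at its end, in the units of the state.
- monitor.observe(): the state, without advancing time (a new reading comes with each control period).
- optics.grab_frame(name): name is "side" or "top" or "wrist"; returns the picture (400x640x3 uint8, red, green, blue); there is no depth.
- optics.camera_params(name): a dict with "fx", "fy", "cx", "cy" (pixels), "origin" and "rotation" of the camera in the world. Camera axes: x right, y down, z forward; pixel columns grow to the right and rows downward; lengths in m; the calibration is good to about 2 mm. A picture is of the moment at which its call begins: read the wrist's pose just before it. camera_params takes no time and is no camera call; for the wrist camera it gives the pose at the moment of the call.
- bot.job_done(): hands the job in, once; it reports no verdict.
The state is a dict: "clock": time; "qpos": joint angles; "qd": joint speeds; "joint_efforts": joint torques, N m; "position": TCP position; "tool_rot": TCP orientation; "force": force on the tool from outside, world axes, zero at the start; "moment": the same for the moment, N m; "grip_width": finger opening in m.
Only numpy, scipy, OpenCV 4.12 (cv2) and the standard library are available. Lean on these libraries where they do the work, as an engineer would, in place of code of your own. Each camera call takes 0.05 s, during which the arm holds its last target. There are 200 camera calls.

## Task

Two glass vials have come up side by side and jammed at the mouth of the vial feeder. Without lifting or tipping them, gently nudge one of them straight back against the follower by about its own width and slide it across behind the other, then push the follower forward until both have gone into the lane one behind the other and the whole row, with the vial already in the lane, is pressed up snug against the rubber end stop. The glass is thin, so never press harder than about 15 N, let go once the row is tight, and leave everything else on the bench alone.

Things in the scene. Friction and masses are not known exactly. Their poses are not given: they have to be found in the camera images.
- feeder: Vial feeder fixed to the table: aluminium plate 300 x 112 x 12 mm; vials stand on it at z = 12 mm. Origin: centre of the underside; +x is the feed direction, y across. Steel guides 6 mm thick, tops 27 mm above the table; outside them only brackets 21 mm high. Bed: x -148 to -10 mm, faces at y -30 and +30. Funnel: x -10 to +13, faces closing straight from y +-30 to +-15.5. Lane beyond, 31 mm wide.
- mouth (a point): Middle of the funnel's narrow end, where the lane begins: x 13, y 0, z 12 mm in the feeder's frame, on the plate. Axes as the feeder's.
- vial_a: Amber glass vial, blue cap, jammed on the feeder's +y side (about x -11.5, y +14.3 mm in its frame), close against its neighbour, the funnel wall and the follower. Body 28 mm diameter to 46 mm height, cap 24 mm diameter to 61 mm; 35 to 55 g, slippery. Origin: centre of its underside; z up its axis. Cracks above 16 N. Either of the two jammed vials may be nudged back.
- vial_b: The same kind of vial, jammed on the feeder's -y side (about x -11.5, y -14.3 mm in its frame). Origin: centre of its underside. Cracks above 16 N.
- vial_c: The same kind of vial, gone through before: it stands loose in the lane at feeder x 60 to 76 mm, short of the end stop. Origin: centre of its underside. Cracks above 16 N.
- follower (a joint): Follower, the white push block behind the jammed vials. Value: travel (m) along feed, 0 at the start; push face at feeder x = -26 mm + value; hard ends at -0.045 and +0.070. No spring: it drags with a steady 3 N both ways (plus 6 N per m/s) and stays where left, holding the row. Block 28 mm wide, 60 mm long, top 44.5 mm above the table; low side wings at its rear end.
- grip (a point): Middle of the top edge of the follower's red grip fin, 40 mm behind the push face and 86.5 mm above the table. The fin stands across the feed: 14 mm thick along feed, 40 mm wide, from 44 mm above the table up. Push it from behind (clear space) or pinch it. Axes as the feeder's.
- rack: Grey rack, 115 x 190 x 32 mm, with bystander vials. Leave alone. Origin: centre of its underside.
- rack_vial_0: Amber vial with a black cap in the rack; leave alone. Origin: centre of its underside.
- rack_vial_1: Another amber vial with a black cap in the rack; leave alone.
- spare_vial: Amber vial with a blue cap standing on the table beyond the feeder; leave alone. Origin: centre of its underside.
- pipette: Black and white hand pipette lying on the table, about 250 mm long; leave alone. Origin: on the table under its body.
- solvent_bottle: Brown bottle, 60 mm diameter, 120 mm tall; leave alone. Origin: centre of its underside.
- beaker: Glass beaker, 68 mm diameter, 75 mm tall; leave alone. Origin: centre of its underside.
- tweezers: Steel tweezers, 120 mm long, lying on the table; leave alone. Origin: on the table under their middle.
- lane_end (a point): Point on the plate at the lane's far end (feeder x 110, y 0, z 12 mm). Here stands the end stop: a black rubber buffer 24 mm wide and 14 mm high on a grey clamp, top 50 mm above the table. The clamp is set by hand, so the buffer's face is somewhere from x 94 to 114 mm and must be found by feel; it yields 1 mm per 6 N, up to 5 mm, then is solid.

How it is judged:
By the outcome, as a careful person would: the job done as asked, in the order asked, and still so for the second after the job is handed in, with the robot touching nothing.
It also fails if it takes over 48 s, if anything falls off the work surface, if the arm or the gripper's body presses on something with over 40 N, if the wrist force passes 120 N, or if a joint passes its speed limit or range.

## Working session

There is one attempt and no reset: what is moved stays moved. The work goes in short steps, Python scripts to look and compute and a tool call to move; the robot and the scene stay as the last step left them, time stands still between calls to the robot, and variables do not carry over. Pictures are saved under pics/ and viewed, about 8 in all and at most 12, crops included, and the job is handed in when it is done.

Besides the shell and the picture viewer there is one more tool, called after "Call:" in YAML: its name, and indented under it one key for each argument. arm_command: Moves the arm, as the interface text tells. Its arguments: {"type":"object","properties":{"delta_pos":{"type":"array","items":{"type":"array","items":{"type":"number"}}},"rotation":{"type":"array","items":{"type":"array","items":{"type":"number"}}},"gripper":{"type":"number"},"grip_force":{"type":"number"}},"required":["delta_pos","rotation"]}

```bash
mkdir -p pics; ls
python3 - <<'E'
from workcell import monitor, optics
import cv2,numpy as np
print(monitor.observe())
for n in("top","side"):
    im=optics.grab_frame(n); cv2.imwrite(f"pics/{n}0.png",im[:,:,::-1]); p=optics.camera_params(n);print(n,p)
E
```

```text
pics
{'clock': 0.0, 'qpos': array([ 1.09680786,  0.52203189, -0.03630466,  1.59999899,  0.0212111 ,
        1.02110952, -0.11280069]), 'qd': array([-1.08233849e-03,  1.44236031e-05,  3.88791707e-04, -1.13004487e-03,
       -1.67310092e-03,  1.28212582e-03,  4.25075676e-04]), 'joint_efforts': array([ 3.17082944e-03, -9.27114415e+01,  1.98156394e+00, -3.69931233e+01,
        1.80229062e-02,  8.19846347e-03,  6.10249140e-05]), 'position': array([ 0.24539038, -0.57445999,  0.24471807]), 'tool_rot': array([-1.481107  ,  1.56963376,  2.06424938]), 'force': array([-0.26293458,  0.47971104, -0.12361208]), 'moment': array([ 0.03658275,  0.00139202, -0.03915396]), 'grip_width': 0.08571228008667722}
top {'fx': 458.9494998234289, 'fy': 458.9494998234289, 'cx': 309.9677172976167, 'cy': 204.3559639580766, 'origin': array([0.43064037, 0.06927913, 1.36008659]), 'rotation': array([-3.01590246e+00,  5.95049548e-04, -1.58428305e+00])}
side {'fx': 384.0740204030243, 'fy': 384.0740204030243, 'cx': 323.5586193964177, 'cy': 199.71972557274336, 'origin': array([0.18674119, 0.75055776, 0.81469158]), 'rotation': array([-2.3245775 , -0.008577  , -2.55667372])}
```

View pics/top0.png

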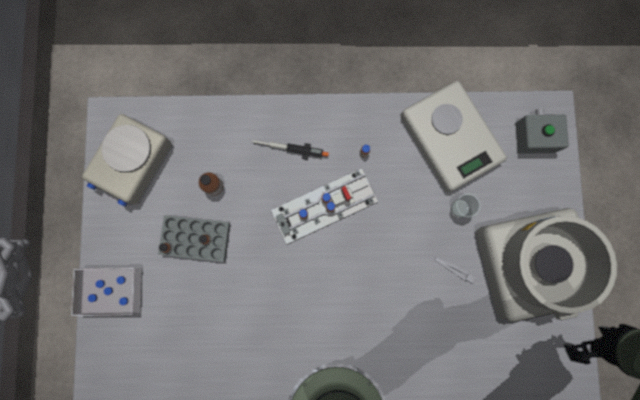

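View pics/side0.png

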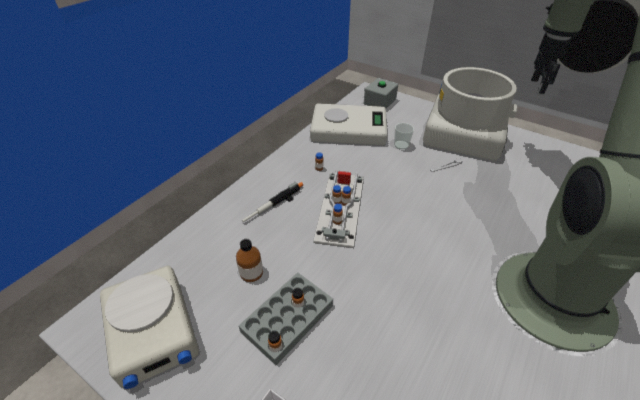

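Top view: feeder at about (325,207), red fin (347,193), blue caps (304,215), (326,198), (331,208). Feed runs to the left, about +y in the world. Next: the coarse pose.

```bash
cat > h.py <<'E'
import cv2,numpy as np
from scipy.spatial.transform import Rotation as R
from workcell import monitor, optics
def rot(e): return R.from_euler('xyz',e).as_matrix()
def ray(p,uv,z):
    d=rot(p['rotation'])@np.array([(uv[0]-p['cx'])/p['fx'],(uv[1]-p['cy'])/p['fy'],1]); o=np.array(p['origin'])
    return o+d*(z-o[2])/d[2]
def proj(p,X):
    c=rot(p['rotation']).T@(np.array(X)-p['origin']); return np.array([p['fx']*c[0]/c[2]+p['cx'],p['fy']*c[1]/c[2]+p['cy']])
def blobs(im,col,amin=15):
    h=cv2.cvtColor(im,cv2.COLOR_RGB2HSV)
    m=cv2.inRange(h,(100,110,40),(130,255,255)) if col=='blue' else cv2.inRange(h,(0,150,60),(6,255,255))|cv2.inRange(h,(174,150,60),(180,255,255))
    n,l,s,c=cv2.connectedComponentsWithStats(m)
    return [(c[i].round(2),s[i]) for i in range(1,n) if s[i,4]>=amin]
E
python3 - <<'E'
from h import *
im=cv2.imread('pics/top0.png')[:,:,::-1]; p=optics.camera_params('top')
for c,z in(('blue',.073),('red',.0865)):
    for b,s in blobs(im,c,8): print(c,b,s,ray(p,b,z).round(4))
h=cv2.cvtColor(im,cv2.COLOR_RGB2GRAY)[150:260,255:395]
m=(h>190).astype(np.uint8); m=cv2.morphologyEx(m,cv2.MORPH_CLOSE,np.ones((9,9)))
cs,_=cv2.findContours(m,0,2); c=max(cs,key=cv2.contourArea); bx=cv2.boxPoints(cv2.minAreaRect(c))+[255,150]
q=[ray(p,b,.012)[:2] for b in bx]; print(bx,np.round(q,4),[np.linalg.norm(q[i]-q[i-1]) for i in range(4)], np.mean(q,0))
print(rot(monitor.observe()['tool_rot']).round(3))
pw=optics.camera_params('wrist');print(pw, rot(monitor.observe()['tool_rot']).T@rot(pw['rotation']), rot(monitor.observe()['tool_rot']).T@(pw['origin']-monitor.observe()['position']))
E
```

```text
blue [365.72 148.09] [362 145   8   7  43] [ 0.7539 -0.0944  0.073 ]
blue [ 90.88 185.71] [ 88 183   7   6  24] [0.6551 0.6897 0.073 ]
blue [326.25 196.75] [323 193   7   8  44] [0.6144 0.0214 0.073 ]
blue [121.31 202.24] [118 200   8   6  29] [0.6065 0.6014 0.073 ]
blue [330.41 205.63] [327 202   8   8  46] [0.5889 0.0101 0.073 ]
blue [302.86 213.  ] [300 210   7   7  43] [0.569  0.0882 0.073 ]
blue [120.25 279.68] [117 277   8   7  44] [0.3901 0.5962 0.073 ]
blue [ 99.49 283.42] [ 96 280   8   8  45] [0.3807 0.6532 0.073 ]
blue [107.6  290.82] [104 288   8   7  45] [0.3602 0.6299 0.073 ]
blue [ 91.6  297.82] [ 88 295   8   7  45] [0.3418 0.6732 0.073 ]
blue [122.88 300.88] [120 298   7   7  43] [0.3323 0.5867 0.073 ]
red [345.7 193. ] [343 187   7  12  37] [ 0.6223 -0.0328  0.0865]
[[283.46351242 204.8503685 ]
 [360.21533966 169.03284836]
 [375.03285217 200.78467178]
 [298.28102875 236.60218811]] [[ 0.6006  0.1463]
 [ 0.7054 -0.0839]
 [ 0.609  -0.1252]
 [ 0.5061  0.1034]] [np.float64(0.1037798285606671), np.float64(0.252858050881458), np.float64(0.10481997560413832), np.float64(0.2506414862818472)] [0.60525566 0.01015354]
[[-0.     0.393 -0.92 ]
 [ 0.001 -0.92  -0.393]
 [-1.    -0.001  0.   ]]
{'fx': 330.9138473945524, 'fy': 330.9138473945524, 'cx': 317.40695954975416, 'cy': 202.67423064850684, 'origin': array([ 0.31156114, -0.54667972,  0.37191705]), 'rotation': array([ 2.85922488e+00,  1.38089086e-03, -1.16523334e+00])} [[ 3.04517647e-04 -2.78555941e-01  9.60419958e-01]
 [ 9.99998391e-01  1.78250552e-03  1.99923321e-04]
 [-1.76764371e-03  9.60418352e-01  2.78556036e-01]] [-0.12715683  0.00029336 -0.07173151]
```

Run:
```python
from h import *
a=optics.camera_params('top');b=optics.camera_params('side')
def dirn(p,uv): return rot(p['rotation'])@np.array([(uv[0]-p['cx'])/p['fx'],(uv[1]-p['cy'])/p['fy'],1])
for u,v in(((565,265),(478,88)),((347,190),(344,174))):
    A=np.c_[dirn(a,u),-dirn(b,v)]; s=np.linalg.lstsq(A,b['origin']-a['origin'],rcond=None)[0]
    print(a['origin']+s[0]*A[:,0],b['origin']-s[1]*A[:,1])
```

```text
[ 0.41535941 -0.57218229  0.19380434] [ 0.4170591  -0.57176901  0.19355477]
[ 0.63248264 -0.03756076  0.075667  ] [ 0.62802266 -0.03955059  0.07513165]
```

Call:
arm_command:
  delta_pos:
    - [-0.6, -0.5, -0.7]
    - [-0.6, -0.68, -0.93]
    - [-0.6, -0.68, -0.93]
    - [-0.3, -0.68, -0.93]
    - [0, -0.68, -0.93]
    - [0, -0.68, -0.93]
    - [0, -0.68, -0.93]
    - [0, -0.68, -0.93]
    - [0, -0.68, -0.93]
    - [0, -0.68, -0.93]
  rotation:
    - [0, 0, 0]
    - [0, 0, 0]
    - [0, 0, 0]
    - [0, 0, 0]
    - [0, 0, 0]
    - [0, 0, 0]
    - [0, 0, 0]
    - [0, 0, 0]
    - [0, 0, 0]
    - [0, 0, 0]
  gripper: 1
  grip_force: 20

```text
clock: 1.1
position: [0.42, -0.2769, 0.3076]
tool_rot: [-1.079, 1.565, 2.459]
force: [0.1, -0.7, 0.1]
grip_width: 0.0003
```

Call:
arm_command:
  delta_pos:
    - [0.3, -0.68, -0.94]
    - [0.5, -0.68, -0.94]
    - [0.5, -0.68, -0.94]
    - [0.5, -0.68, -0.94]
    - [0.5, -0.68, -0.94]
    - [0.5, -0.68, -0.94]
    - [0.5, -0.68, -0.94]
    - [0.5, -0.68, -0.94]
    - [0.5, -0.68, -0.94]
    - [0.3, -0.5, -0.7]
  rotation:
    - [0, 0, 0]
    - [0, 0, 0]
    - [0, 0, 0]
    - [0, 0, 0]
    - [0, 0, 0]
    - [0, 0, 0]
    - [0, 0, 0]
    - [0, 0, 0]
    - [0, 0, 0]
    - [0, 0, 0]

```text
clock: 2.1
position: [0.6018, 0.0264, 0.1641]
tool_rot: [-0.93, 1.565, 2.608]
force: [-0.5, -0.3, -0.6]
grip_width: 0.0002
```

Run:
```python
from h import *
import pickle
p=optics.camera_params('wrist'); im=optics.grab_frame('wrist'); cv2.imwrite('pics/w1.png',im[:,:,::-1]); pickle.dump(p,open('pics/w1.pkl','wb'))
s=monitor.observe(); print(s['position'],rot(s['tool_rot']).round(4))
for c,z in(('blue',.073),('red',.0865)):
    for b,st in blobs(im,c,40): print(c,b,st,ray(p,b,z).round(4))
```

```text
[0.60271395 0.03055178 0.1629666 ] [[-0.0052  0.3889 -0.9213]
 [ 0.0049 -0.9212 -0.3889]
 [-1.     -0.0066  0.0029]]
blue [582.64  63.12] [ 559   44   48   38 1407] [ 0.7536 -0.0848  0.073 ]
blue [333.88 194.03] [318 177  33  34 903] [0.6192 0.0217 0.073 ]
blue [222.55 214.61] [205 198  35  34 895] [0.5756 0.0871 0.073 ]
blue [334.97 231.34] [320 215  32  34 813] [0.5946 0.0101 0.073 ]
red [412.35 211.7 ] [ 395  179   34   67 1656] [ 0.6312 -0.0279  0.0865]
```

View pics/w1.png

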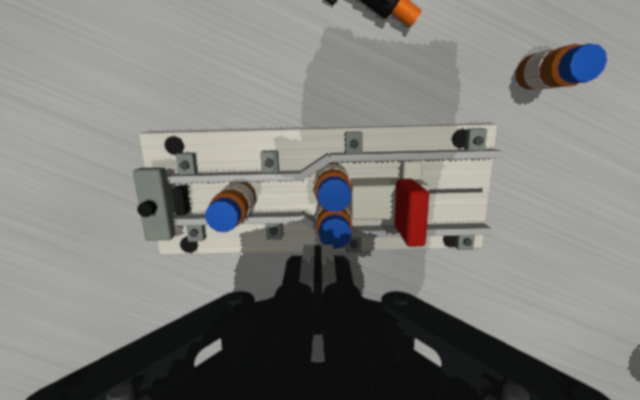

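Wrist view: plate corners at about (140,132), (494,124), (485,247), (157,253). Caps C (223,214), B (334,194), A (335,231); fin (412,212); the clamp is at the left. The closed fingers end at about (317,248). Next I'll fit the plate edges for the frame.

Run:
```python
from h import *
import pickle
p=pickle.load(open('pics/w1.pkl','rb')); im=cv2.imread('pics/w1.png'); g=cv2.GaussianBlur(cv2.cvtColor(im,cv2.COLOR_BGR2GRAY),(0,0),1).astype(float)
def edge(a,b,n=40,w=8,lo=.05,hi=.95):
    a=np.array(a,float);b=np.array(b,float);t=(b-a)/np.linalg.norm(b-a);nn=np.array([-t[1],t[0]])
    pts=[]
    for s in np.linspace(lo,hi,n):
        c=a+s*(b-a); ks=np.arange(-w,w+.1,.5)
        v=np.array([cv2.getRectSubPix(g.astype(np.float32),(1,1),tuple(map(float,c+k*nn)))[0,0] for k in ks])
        d=np.gradient(v); i=np.argmax(d)   # from outside dark to inside bright along +nn
        pts.append(np.r_[ray(p,c+ks[i]*nn,.012)[:2],d[i]])
    P=np.array(pts);P=P[P[:,2]>3]
    vx,vy,x0,y0=cv2.fitLine(P[:,:2].astype(np.float32),cv2.DIST_HUBER,0,1e-4,1e-4).ravel()
    r=(P[:,0]-x0)*-vy+(P[:,1]-y0)*vx
    print(len(P),'ang',np.degrees(np.arctan2(vy,vx)),'rms mm',1e3*np.median(abs(r))); return np.array([x0,y0]),np.array([vx,vy])
L={}
T=edge((140,132),(494,124)); Rt=edge((494,124),(484,247)); Bo=edge((484,247),(390,249)); Lf=edge((158,253),(140,132),hi=.98)
def X(l,m):
    s=np.linalg.solve(np.c_[l[1],-m[1]],m[0]-l[0]);return l[0]+s[0]*l[1]
q=[X(T,Lf),X(T,Rt),X(Bo,Rt),X(Bo,Lf)]
for i in range(4): print(q[i].round(4),np.linalg.norm(q[i]-q[i-1]))
print('centre',np.mean(q,0))
```

```text
40 ang -65.739586 rms mm 0.13945337233295385
30 ang 24.215702 rms mm 0.16769612511777415
15 ang -65.75165 rms mm 3.666948641782575e-05
19 ang 26.117441 rms mm 0.5843936954932575
[0.5899 0.1831] 0.108585745
[ 0.7113 -0.0864] 0.2956192
[ 0.6123 -0.131 ] 0.108590245
[0.4924 0.1353] 0.29201567
centre [0.60146147 0.02523815]
```

Call:
arm_command:
  delta_pos:
    - [0, -0.35, 0.33]
    - [0, -0.37, 0.34]
    - [0.5, 0, 0]
    - [0.8, 0, 0]
    - [0.8, 0, 0]
    - [0.6, 0, 0]
    - [0.2, 0, 0]
    - [0, 0, 0]
  rotation:
    - [-0.22, 0.03, 0.06]
    - [0, 0, 0]
    - [0, 0, 0]
    - [0, 0, 0]
    - [0, 0, 0]
    - [0, 0, 0]
    - [0, 0, 0]
    - [0, 0, 0]

```text
clock: 2.95
position: [0.5736, 0.0453, 0.0708]
tool_rot: [-0.647, 1.567, 2.922]
force: [0.4, -0.5, -0.1]
grip_width: 0.0002
```

```bash
cat >> h.py <<'E'
O=np.array([.6015,.0255]);PSI=np.radians(114.25);FX=np.array([np.cos(PSI),np.sin(PSI)]);FY=np.array([-FX[1],FX[0]])
def feed(P): d=np.array(P)[:2]-O; return 1e3*np.array([d@FX,d@FY])
def world(x,y,z): return np.r_[O+x/1e3*FX+y/1e3*FY,z/1e3]
def st():
    s=monitor.observe(); M=rot(s['tool_rot']); f=s['force']; F=np.array([f[:2]@FX,f[:2]@FY,f[2]])
    print('t',round(s['clock'],2),'feeder',feed(s['position']).round(1),'z',round(1e3*s['position'][2],1),'yaw err deg',round(np.degrees(np.arctan2(M[:2,1]@FY,-(M[:2,1]@FX))),2),'down',M[:,0].round(4),'F(feed)',F.round(2)); return s
def shot(cam,name,crop=None,k=1):
    p=optics.camera_params(cam); im=optics.grab_frame(cam)
    o=im if crop is None else im[crop[1]:crop[3],crop[0]:crop[2]]
    cv2.imwrite(name,cv2.resize(o,None,fx=k,fy=k,interpolation=cv2.INTER_CUBIC)[:,:,::-1]); return im,p
E
python3 - <<'E'
from h import *
st()
im,p=shot('side','pics/s2.png',(270,110,420,260),4)
for z in(13,14+14,27,60): print(z,proj(p,world(26,17,z)))
st()
E
```

```text
t 2.95 feeder [29.5 17.3] z 70.8 yaw err deg -0.25 down [-3.4e-03  8.0e-04 -1.0e+00] F(feed) [-0.61 -0.13 -0.13]
13 [343.92198351 211.17625728]
28 [344.15155648 207.54979854]
27 [344.13612144 207.79361875]
60 [344.65558263 199.58792903]
t 3.0 feeder [29.5 17.1] z 71.3 yaw err deg -0.24 down [-2.8e-03  8.0e-04 -1.0e+00] F(feed) [0.15 0.3  0.48]
```

View pics/s2.png

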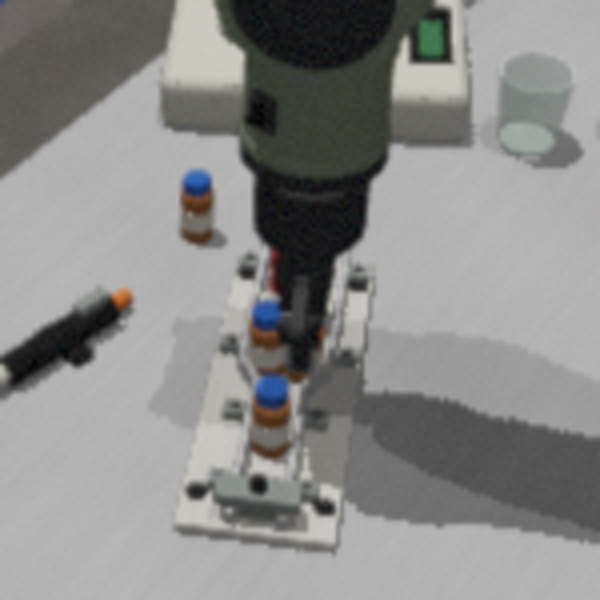

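Crop shows the fingertip at crop (300,372), which agrees with the tip lying 14 mm below the TCP. Next: descend in front of vial A and approach.

Call:
arm_command:
  delta_pos:
    - [0.5, 0, 0]
    - [0.35, 0, 0]
    - [0, 0, 0]
    - [0, 0.1, 0]
    - [0, 0.1, 0]
    - [0, 0.1, 0]
    - [0, 0.07, 0]
    - [0, 0.07, 0]
  rotation:
    - [0, 0, 0]
    - [0, 0, 0]
    - [0, 0, 0]
    - [0, 0, 0]
    - [0, 0, 0]
    - [0, 0, 0]
    - [0, 0, 0]
    - [0, 0, 0]

```text
clock: 3.8
position: [0.5816, 0.033, 0.0477]
tool_rot: [-2.756, 1.568, 0.813]
force: [-2.6, 3.9, 6.9]
grip_width: -0.0
```

```bash
python3 -c "
from h import *
st()"
```

```text
t 3.8 feeder [15.  15.1] z 47.7 yaw err deg -0.24 down [ 0.0018  0.0019 -1.    ] F(feed) [4.66 0.8  6.93]
```

Run:
```python
from h import *
im,p=shot('wrist','pics/w3.png')
st()
```

```text
t 3.85 feeder [14.6 15. ] z 47.8 yaw err deg -0.22 down [ 0.0021  0.0017 -1.    ] F(feed) [3.76 0.89 6.76]
```

View pics/w3.png

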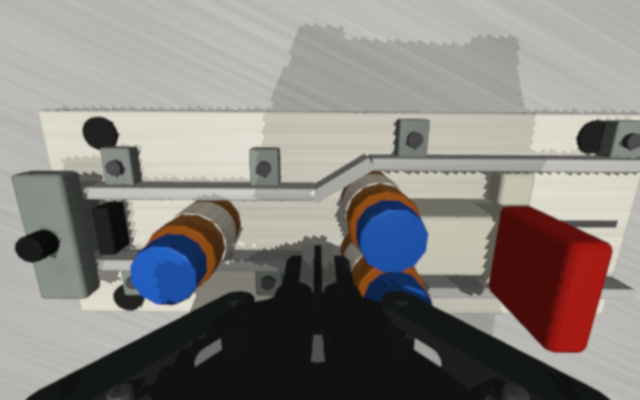

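Wrist view: the right finger knuckle (400,300) overlaps A's cap (398,290), so it is resting on the cap. I'll raise a few mm to clear it; the tip stays below the follower's top.

Call:
arm_command:
  delta_pos:
    - [-0.17, -0.03, 0.05]
    - [0, 0, 0.02]
    - [0, 0, 0]
  rotation:
    - [0, 0, 0]
    - [0, 0, 0]
    - [0, 0, 0]

```text
clock: 4.15
position: [0.5796, 0.032, 0.0537]
tool_rot: [-3.055, 1.568, 0.513]
force: [0.0, -0.4, 1.1]
grip_width: 0.0003
```

```bash
python3 -c "
from h import *
st()"
```

```text
t 4.15 feeder [14.9 17.2] z 53.7 yaw err deg -0.2 down [ 0.0028  0.0016 -1.    ] F(feed) [-0.33  0.12  1.07]
```

Call:
arm_command:
  delta_pos:
    - [0.03, 0.07, 0]
    - [0, 0.07, 0]
    - [0, 0.07, 0]
    - [0, 0.07, 0]
    - [0, 0.07, 0]
  rotation:
    - [0, 0, 0]
    - [0, 0, 0]
    - [0, 0, 0]
    - [0, 0, 0]
    - [0, 0, 0]

```text
clock: 4.65
position: [0.5839, 0.0231, 0.0525]
tool_rot: [-2.6, 1.567, 0.97]
force: [-1.9, 3.8, 0.9]
grip_width: 0.0001
```

```bash
python3 -c "
from h import *
st()"
```

```text
t 4.65 feeder [ 5.1 17. ] z 52.5 yaw err deg -0.27 down [ 0.0019  0.0028 -1.    ] F(feed) [4.22 0.21 0.89]
```

Call:
arm_command:
  delta_pos:
    - [0, 0.07, 0]
    - [0, 0.07, 0]
    - [0, 0.07, 0]
    - [0, 0.07, 0]
  rotation:
    - [0, 0, 0]
    - [0, 0, 0]
    - [0, 0, 0]
    - [0, 0, 0]

```text
clock: 5.05
position: [0.5876, 0.0149, 0.0525]
tool_rot: [-2.523, 1.567, 1.047]
force: [-1.2, 3.0, 1.0]
grip_width: 0.0003
```

```bash
cat >> h.py <<'E'
def fin(im,p):
    b=max(blobs(im,'red',40),key=lambda t:t[1][4])[1]; h=cv2.cvtColor(im,cv2.COLOR_RGB2HSV)
    m=(cv2.inRange(h,(0,120,40),(8,255,255))|cv2.inRange(h,(172,120,40),(180,255,255)))
    ys,xs=np.nonzero(m); i=np.argsort(xs)[-40:]; uv=(np.percentile(xs,99.8),ys[i].mean())
    print('fin rear top edge px',uv,'feeder',feed(ray(p,uv,.0865)).round(1))
E
python3 - <<'E'
from h import *
st(); im,p=shot('wrist','pics/w4.png'); fin(im,p); s=st()
import pickle
E
```

```text
t 5.05 feeder [-3.9 17. ] z 52.5 yaw err deg -0.28 down [ 0.0017  0.003  -1.    ] F(feed) [ 3.21 -0.15  1.05]
fin rear top edge px (np.float64(594.0), np.float64(240.15)) feeder [-87.9 -16.4]
t 5.1 feeder [-4.4 17.1] z 52.4 yaw err deg -0.25 down [ 0.0018  0.0027 -1.    ] F(feed) [2.54 0.01 1.89]
```

View pics/w4.png

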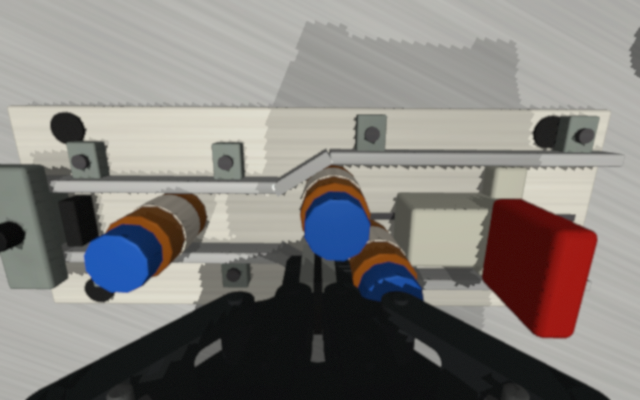

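Wrist view: follower and fin have moved back about 15 mm with A in front of the block; B is still at the funnel, both upright. Next: the remaining 15 mm.

Call:
arm_command:
  delta_pos:
    - [-0.03, 0.07, 0]
    - [0, 0.07, 0]
    - [0, 0.07, 0]
    - [0, 0.07, 0]
    - [0, 0.07, 0]
    - [0, 0.07, 0]
    - [0, 0.06, 0]
  rotation:
    - [0, 0, 0]
    - [0, 0, 0]
    - [0, 0, 0]
    - [0, 0, 0]
    - [0, 0, 0]
    - [0, 0, 0]
    - [0, 0, 0]

```text
clock: 5.8
position: [0.5941, 0.0001, 0.0533]
tool_rot: [-2.518, 1.568, 1.051]
force: [-0.9, 3.3, 1.7]
grip_width: -0.0004
```

Run:
```python
from h import *
st(); im,p=shot('wrist','pics/w5.png'); fin(im,p); s=st()
for b,sx in blobs(im,'blue',200): print(b,sx,feed(ray(p,b,.073)).round(1))
```

```text
t 5.8 feeder [-20.1  17.2] z 53.3 yaw err deg -0.26 down [ 0.0015  0.0026 -1.    ] F(feed) [ 3.34 -0.52  1.71]
fin rear top edge px (np.float64(591.0), np.float64(239.05)) feeder [-103.7  -16.2]
t 5.85 feeder [-20.4  17.2] z 53.3 yaw err deg -0.24 down [ 0.0017  0.0024 -1.    ] F(feed) [2.09 0.66 1.73]
[291.96 225.6 ] [ 260  191   64   70 3512] [-11.5 -15. ]
[ 81.03 256.76] [  41  224   82   69 4139] [63.7 -2.7]
[389.18 281.61] [ 359  262   65   40 1712] [-46.5   6.3]
```

Call:
arm_command:
  delta_pos:
    - [0, -0.2, 0]
    - [-0.7, 0, 0]
    - [-0.8, 0, 0]
    - [-0.1, 0.4, 0.45]
    - [0, 0.6, 0.45]
    - [0, 0.1, 0]
    - [0, 0, 0]
  rotation:
    - [0, 0, 0]
    - [0, 0, 0]
    - [0, 0, 0]
    - [0, 0, 0]
    - [0, 0, 0]
    - [0, 0, 0]
    - [0, 0, 0]

```text
clock: 6.55
position: [0.5788, -0.0384, 0.1017]
tool_rot: [2.698, 1.57, -0.017]
force: [-0.1, -0.2, -0.4]
grip_width: -0.0001
```

Run:
```python
from h import *
st(); im,p=shot('wrist','pics/w6.png'); s=st()
for b,sx in blobs(im,'blue',200): print(b,sx,feed(ray(p,b,.073)).round(1))
```

```text
t 6.55 feeder [-49.   46.9] z 101.7 yaw err deg -0.21 down [ 0.0012 -0.     -1.    ] F(feed) [-0.17  0.17 -0.43]
t 6.6 feeder [-48.9  47. ] z 101.6 yaw err deg -0.21 down [ 8.e-04 -2.e-04 -1.e+00] F(feed) [-0.65  0.46 -0.96]
[237.63 131.75] [ 212  108   52   50 2003] [-12.2 -13.5]
[ 77.13 158.73] [  46  135   64   50 2473] [64.4 -0.6]
[308.87 191.97] [ 286  168   47   48 1722] [-45.  15.]
```

Call:
arm_command:
  delta_pos:
    - [0.3, -0.19, 0]
    - [0.7, 0, 0]
    - [0.6, 0, 0]
    - [0.2, 0, 0]
    - [0, 0, -0.1]
    - [0, 0, -0.07]
    - [0, 0, -0.07]
  rotation:
    - [0, 0, 0]
    - [0, 0, 0]
    - [0, 0, 0]
    - [0, 0, 0]
    - [0, 0, 0]
    - [0, 0, 0]
    - [0, 0, 0]

```text
clock: 7.3
position: [0.5822, -0.0246, 0.0435]
tool_rot: [-1.64, 1.569, 1.933]
force: [-0.6, 0.2, 0.1]
grip_width: -0.0002
```

```bash
python3 -c "
from h import *
st()"
```

```text
t 7.3 feeder [-37.7  38.2] z 43.5 yaw err deg -0.46 down [-6.0e-04  1.6e-03 -1.0e+00] F(feed) [0.37 0.46 0.06]
```

Call:
arm_command:
  delta_pos:
    - [-0.07, 0, 0.15]
    - [0, 0.18, 0]
    - [0, 0, -0.08]
    - [0, 0, -0.07]
    - [0, 0, -0.07]
    - [0, 0, -0.07]
  rotation:
    - [0, 0, 0]
    - [0, 0, 0]
    - [0, 0, 0]
    - [0, 0, 0]
    - [0, 0, 0]
    - [0, 0, 0]

```text
clock: 7.9
position: [0.5899, -0.0284, 0.0478]
tool_rot: [-3.046, 1.568, 0.526]
force: [-0.2, 0.5, -0.3]
grip_width: 0.0
```

Run:
```python
from h import *
st(); im,p=shot('wrist','pics/w7.png'); s=st()
for b,sx in blobs(im,'blue',200): print(b,sx,feed(ray(p,b,.073)).round(1))
```

```text
t 7.9 feeder [-44.4  32.7] z 47.8 yaw err deg -0.41 down [ 0.0025  0.0014 -1.    ] F(feed) [ 0.5  -0.04 -0.25]
t 7.95 feeder [-44.3  32.4] z 47.8 yaw err deg -0.42 down [ 0.0027  0.0016 -1.    ] F(feed) [ 0.78 -0.87  1.  ]
[217.11 185.98] [ 180  151   75   72 4243] [-12.6 -14.5]
[ 16.85 220.2 ] [   0  187   42   71 2138] [53.6 -2.5]
[318.08 242.61] [ 284  206   69   73 3846] [-44.8   4.5]
```

View pics/w7.png

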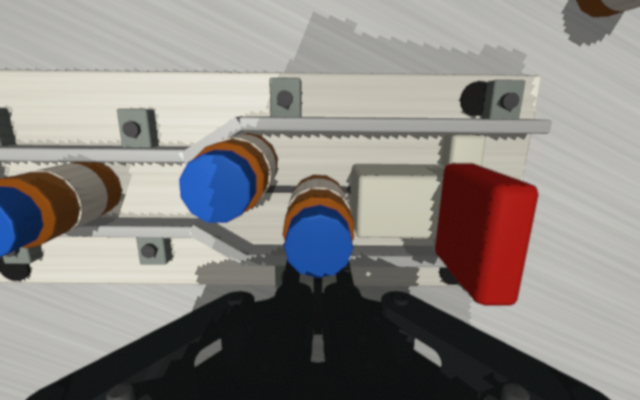

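Wrist view: A (318,242) upright, about 32 mm behind B (217,186) and sliding freely across in front of the follower. Next: continue across.

Call:
arm_command:
  delta_pos:
    - [0, 0, -0.07]
    - [0, 0, -0.07]
    - [0, 0, -0.07]
    - [0, 0, -0.07]
    - [0, 0, -0.07]
    - [0, 0, -0.07]
    - [0, 0, -0.07]
    - [0, 0, -0.06]
    - [0, 0, -0.04]
  rotation:
    - [0, 0, 0]
    - [0, 0, 0]
    - [0, 0, 0]
    - [0, 0, 0]
    - [0, 0, 0]
    - [0, 0, 0]
    - [0, 0, 0]
    - [0, 0, 0]
    - [0, 0, 0]

```text
clock: 8.85
position: [0.6076, -0.0198, 0.0476]
tool_rot: [-2.932, 1.568, 0.641]
force: [0.4, -0.3, -0.4]
grip_width: 0.0004
```

Run:
```python
from h import *
st(); im,p=shot('wrist','pics/w8.png'); s=st()
for b,sx in blobs(im,'blue',200): print(b,sx,feed(ray(p,b,.073)).round(1))
```

```text
t 8.85 feeder [-43.8  13.1] z 47.6 yaw err deg -0.45 down [ 0.0022  0.0017 -1.    ] F(feed) [-0.41 -0.24 -0.36]
t 8.9 feeder [-43.8  12.9] z 47.6 yaw err deg -0.45 down [ 0.0024  0.0017 -1.    ] F(feed) [ 0.3  -0.38  0.47]
[223.34 240.66] [ 188  205   71   72 3958] [-12.8 -15.6]
[318.56 242.86] [ 285  206   69   73 3852] [-44.4 -15.1]
[ 22.42 271.08] [   0  238   55   70 2979] [56.5 -3.7]
```

Call:
arm_command:
  delta_pos:
    - [0, 0, 0.25]
    - [-0.7, 0, 0]
    - [-0.8, 0, 0]
    - [-0.6, 0, 0]
    - [0, 0.8, -0.3]
    - [0, 0.85, -0.4]
    - [0, 0.85, 0]
    - [0, 0.2, 0]
    - [0, 0, 0]
  rotation:
    - [0, 0, 0]
    - [0, 0, 0]
    - [0, 0, 0]
    - [0, 0, 0]
    - [0, 0, 0]
    - [0, 0, 0]
    - [0, 0, 0]
    - [0, 0, 0]
    - [0, 0, 0]

```text
clock: 9.8
position: [0.6503, -0.0919, 0.1128]
tool_rot: [-1.817, 1.57, 1.756]
force: [0.0, 0.5, 0.0]
grip_width: 0.0
```

Run:
```python
from h import *
st(); im,p=shot('wrist','pics/w9.png'); s=st()
for b,sx in blobs(im,'blue',200)+blobs(im,'red',200): print(b,sx,feed(ray(p,b,.073)).round(1))
```

```text
t 9.8 feeder [-127.1    3.7] z 112.8 yaw err deg -0.48 down [-1.e-04  5.e-04 -1.e+00] F(feed) [ 0.44 -0.23  0.01]
t 9.85 feeder [-126.7    3.9] z 112.7 yaw err deg -0.49 down [-5.e-04  4.e-04 -1.e+00] F(feed) [-0.45  0.18 -0.18]
[415.94  53.12] [ 392   28   49   51 1894] [-172.2  -92.4]
[105.86 208.97] [  80  187   53   45 1818] [-15.4 -15. ]
[166.18 209.25] [ 142  188   50   44 1683] [-47.3 -15.2]
[269.47 236.61] [ 253  193   33   88 2488] [-101.4   -0.2]
```

View pics/w9.png

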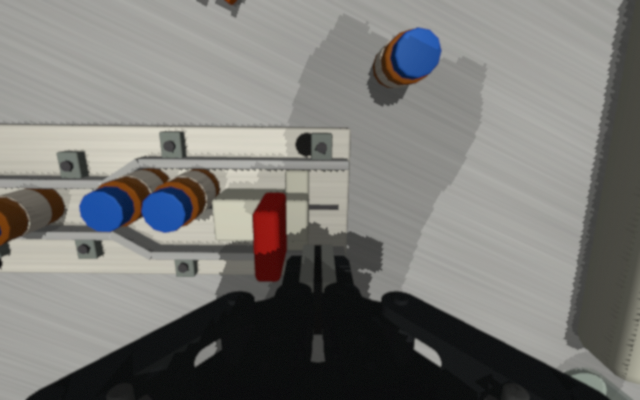

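Wrist view: B (106,209) and A (166,209) in line, both upright; fin (269,237) ahead of the fingers with clear space behind it. Next: descend behind the fin and approach.

Call:
arm_command:
  delta_pos:
    - [0.5, 0, -0.12]
    - [0.6, 0, 0]
    - [0.3, 0, 0]
    - [0, 0, 0]
    - [0, -0.12, 0]
    - [0, -0.1, 0]
    - [0, -0.1, 0]
    - [0, -0.1, 0]
  rotation:
    - [0, 0, 0]
    - [0, 0, 0]
    - [0, 0, 0]
    - [0, 0, 0]
    - [0, 0, 0]
    - [0, 0, 0]
    - [0, 0, 0]
    - [0, 0, 0]

```text
clock: 10.65
position: [0.6467, -0.0748, 0.0688]
tool_rot: [-1.704, 1.57, 1.873]
force: [1.6, -2.8, -2.0]
grip_width: 0.0001
```

```bash
python3 -c "
from h import *
st()"
```

```text
t 10.65 feeder [-1.1e+02 -1.0e-01] z 68.8 yaw err deg -0.67 down [-1.e-04  3.e-04 -1.e+00] F(feed) [-3.21 -0.29 -2.02]
```

Call:
arm_command:
  delta_pos:
    - [0, -0.07, 0]
    - [0, -0.07, 0]
    - [0, -0.07, 0]
    - [0, -0.07, 0]
    - [0, -0.07, 0]
    - [0, -0.07, 0]
  rotation:
    - [0, 0, 0]
    - [0, 0, 0]
    - [0, 0, 0]
    - [0, 0, 0]
    - [0, 0, 0]
    - [0, 0, 0]

```text
clock: 11.25
position: [0.6413, -0.0626, 0.0695]
tool_rot: [2.595, 1.57, -0.112]
force: [2.1, -3.8, -3.4]
grip_width: -0.0003
```

Run:
```python
from h import *
st(); im,p=shot('wrist','pics/w10.png'); s=st()
for b,sx in blobs(im,'blue',200)+blobs(im,'red',200): print(b,sx,feed(ray(p,b,.073)).round(1))
```

```text
t 11.25 feeder [-96.7  -0.1] z 69.5 yaw err deg -0.65 down [ 1.2e-03 -1.0e-04 -1.0e+00] F(feed) [-4.34 -0.39 -3.36]
t 11.3 feeder [-96.2  -0.1] z 69.6 yaw err deg -0.67 down [ 1.e-03  1.e-04 -1.e+00] F(feed) [-2.54 -0.17 -1.17]
[523.56  48.08] [ 486   14   75   68 3797] [-166.6  -92.1]
[112.2  263.52] [  47  230  130   68 5817] [-12.6  -8.8]
[267.12 260.08] [ 246  222   43   79 2479] [-76.3 -11.2]
```

View pics/w10.png

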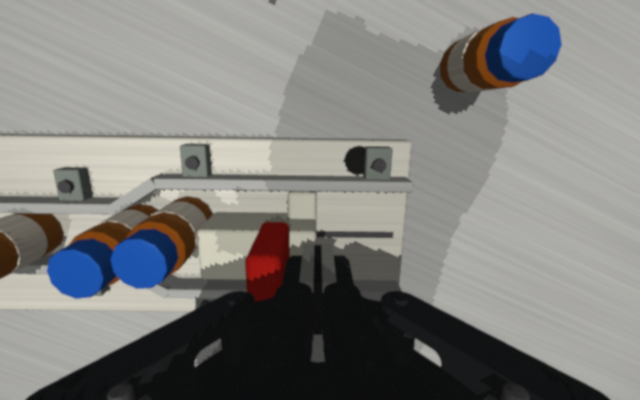

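Wrist view: A (144,259) touches B (82,272), and B is moving inwards along the funnel wall; no jam, low force. Next: continue.

Call:
arm_command:
  delta_pos:
    - [0, -0.07, 0]
    - [0, -0.07, 0]
    - [0, -0.07, 0]
    - [0, -0.07, 0]
    - [0, -0.07, 0]
    - [0, -0.07, 0]
  rotation:
    - [0, 0, 0]
    - [0, 0, 0]
    - [0, 0, 0]
    - [0, 0, 0]
    - [0, 0, 0]
    - [0, 0, 0]

```text
clock: 11.9
position: [0.6356, -0.0499, 0.0695]
tool_rot: [2.776, 1.569, 0.069]
force: [1.7, -2.8, -2.6]
grip_width: -0.0002
```

Call:
arm_command:
  delta_pos:
    - [0, -0.07, 0]
    - [0, -0.07, 0]
    - [0, -0.07, 0]
    - [0, -0.07, 0]
    - [0, -0.07, 0]
    - [0, -0.07, 0]
  rotation:
    - [0, 0, 0]
    - [0, 0, 0]
    - [0, 0, 0]
    - [0, 0, 0]
    - [0, 0, 0]
    - [0, 0, 0]

```text
clock: 12.5
position: [0.63, -0.0375, 0.0696]
tool_rot: [2.706, 1.569, -0.001]
force: [2.2, -2.5, -2.8]
grip_width: -0.0002
```

Run:
```python
from h import *
st(); im,p=shot('wrist','pics/w11.png'); s=st()
for b,sx in blobs(im,'blue',200)+blobs(im,'red',200): print(b,sx,feed(ray(p,b,.073)).round(1))
im,p=shot('top','pics/t11.png')
for b,sx in blobs(im,'blue',8): 
    f=feed(ray(p,b,.073)).round(1)
    if abs(f[1])<40: print('top',b,f)
```

```text
t 12.5 feeder [-69.2  -0.1] z 69.6 yaw err deg -0.65 down [ 0.0018 -0.     -1.    ] F(feed) [-3.16 -0.96 -2.84]
t 12.55 feeder [-68.7  -0.1] z 69.6 yaw err deg -0.68 down [ 1.5e-03  2.0e-04 -1.0e+00] F(feed) [-2.89 -0.88 -2.01]
[592.43  49.33] [ 552   15   81   67 4115] [-162.9  -92. ]
[114.23 274.17] [  51  240  127   70 5685] [14.9 -3.9]
[ 16.58 272.85] [   0  246   41   58 1827] [55.3 -4. ]
[267.18 259.89] [ 246  222   43   79 2488] [-48.8 -11.3]
top [322.16 202.75] [8.8 0.5]
top [314.58 208.11] [34.7  5.3]
top [302.77 212.98] [70.8  3.7]
top [107.64 290.75] [650.  -28.4]
top [ 91.64 297.75] [697.1 -29.4]
top [122.88 300.88] [622.2  14.9]
```

Call:
arm_command:
  delta_pos:
    - [0, -0.07, 0]
    - [0, -0.07, 0]
    - [0, -0.07, 0]
    - [0, -0.07, 0]
    - [0, -0.07, 0]
    - [0, -0.07, 0]
  rotation:
    - [0, 0, 0]
    - [0, 0, 0]
    - [0, 0, 0]
    - [0, 0, 0]
    - [0, 0, 0]
    - [0, 0, 0]

```text
clock: 13.2
position: [0.6244, -0.0251, 0.0697]
tool_rot: [2.822, 1.569, 0.115]
force: [1.2, -2.4, -1.5]
grip_width: -0.0001
```

Call:
arm_command:
  delta_pos:
    - [0, -0.06, 0]
    - [0, -0.06, 0]
    - [0, -0.06, 0]
    - [0, -0.05, 0]
  rotation:
    - [0, 0, 0]
    - [0, 0, 0]
    - [0, 0, 0]
    - [0, 0, 0]

```text
clock: 13.6
position: [0.6212, -0.0181, 0.0697]
tool_rot: [2.86, 1.569, 0.154]
force: [1.8, -2.6, -2.7]
grip_width: -0.0004
```

Run:
```python
from h import *
st()
```

```text
t 13.6 feeder [-47.8  -0.1] z 69.7 yaw err deg -0.67 down [ 2.e-03  3.e-04 -1.e+00] F(feed) [-3.11 -0.63 -2.71]
```

Call:
arm_command:
  delta_pos:
    - [0, -0.03, 0]
    - [0, -0.03, 0]
    - [0, -0.03, 0]
    - [0, -0.03, 0]
  rotation:
    - [0, 0, 0]
    - [0, 0, 0]
    - [0, 0, 0]
    - [0, 0, 0]

```text
clock: 14.0
position: [0.6196, -0.0144, 0.0698]
tool_rot: [2.861, 1.569, 0.154]
force: [3.4, -2.3, -1.5]
grip_width: 0.0003
```

Call:
arm_command:
  delta_pos:
    - [0, -0.03, 0]
    - [0, -0.03, 0]
    - [0, -0.03, 0]
  rotation:
    - [0, 0, 0]
    - [0, 0, 0]
    - [0, 0, 0]

```text
clock: 14.3
position: [0.6184, -0.0119, 0.0698]
tool_rot: [2.851, 1.569, 0.144]
force: [3.1, -1.5, -0.9]
grip_width: -0.0001
```

Run:
```python
from h import *
st(); im,p=shot('top','pics/t12.png',(240,150,400,270),5)
for b,sx in blobs(im,'blue',8):
    f=feed(ray(p,b,.073)).round(1)
    if abs(f[1])<40 and f[0]<300: print('top',b,f)
st()
```

```text
t 14.3 feeder [-41.   -0.1] z 69.8 yaw err deg -0.66 down [ 2.2e-03  3.0e-04 -1.0e+00] F(feed) [-2.66 -2.15 -0.86]
top [313.91 207.49] [35.7  2.9]
top [305.53 212.36] [63.   5.4]
top [296.26 215.95] [90.9  3.6]
t 14.35 feeder [-40.8  -0.1] z 69.8 yaw err deg -0.67 down [ 2.1e-03  4.0e-04 -1.0e+00] F(feed) [-2.55 -0.89 -1.17]
```

Call:
arm_command:
  delta_pos:
    - [0, -0.03, 0]
    - [0, -0.03, 0]
    - [0, -0.03, 0]
  rotation:
    - [0, 0, 0]
    - [0, 0, 0]
    - [0, 0, 0]

```text
clock: 14.65
position: [0.6172, -0.0092, 0.0698]
tool_rot: [2.867, 1.569, 0.16]
force: [2.5, -2.2, -2.3]
grip_width: -0.0001
```

Call:
arm_command:
  delta_pos:
    - [0, -0.03, 0]
    - [0, -0.03, 0]
    - [0, -0.03, 0]
  rotation:
    - [0, 0, 0]
    - [0, 0, 0]
    - [0, 0, 0]

```text
clock: 14.95
position: [0.616, -0.0064, 0.0698]
tool_rot: [2.87, 1.568, 0.163]
force: [3.3, -0.9, -2.0]
grip_width: 0.0001
```

```bash
python3 -c "
from h import *
st()"
```

```text
t 14.95 feeder [-35.1  -0.1] z 69.8 yaw err deg -0.67 down [ 2.3e-03  4.0e-04 -1.0e+00] F(feed) [-2.15 -2.7  -2.02]
```

Call:
arm_command:
  delta_pos:
    - [0, -0.03, 0]
    - [0, -0.03, 0]
    - [0, -0.03, 0]
  rotation:
    - [0, 0, 0]
    - [0, 0, 0]
    - [0, 0, 0]

```text
clock: 15.25
position: [0.6147, -0.0038, 0.0698]
tool_rot: [2.879, 1.568, 0.172]
force: [3.4, -2.9, -2.0]
grip_width: 0.0001
```

```bash
python3 -c "
from h import *
st()"
```

```text
t 15.25 feeder [-32.1  -0.1] z 69.8 yaw err deg -0.66 down [ 2.3e-03  4.0e-04 -1.0e+00] F(feed) [-4.08 -1.92 -2.01]
```

Call:
arm_command:
  delta_pos:
    - [0, -0.03, 0]
    - [0, -0.02, 0]
  rotation:
    - [0, 0, 0]
    - [0, 0, 0]

```text
clock: 15.45
position: [0.6141, -0.0024, 0.0698]
tool_rot: [2.806, 1.568, 0.099]
force: [4.6, -5.1, -2.6]
grip_width: 0.0002
```

```bash
python3 -c "
from h import *
st()"
```

```text
t 15.45 feeder [-30.6  -0.1] z 69.8 yaw err deg -0.66 down [ 2.5e-03  3.0e-04 -1.0e+00] F(feed) [-6.6  -2.12 -2.6 ]
```

Call:
arm_command:
  delta_pos:
    - [0, -0.02, 0]
    - [0, 0, 0]
  rotation:
    - [0, 0, 0]
    - [0, 0, 0]

```text
clock: 15.65
position: [0.614, -0.0023, 0.0699]
tool_rot: [2.589, 1.568, -0.118]
force: [2.1, -1.3, -1.7]
grip_width: 0.0
```

```bash
python3 -c "
from h import *
st()"
```

```text
t 15.65 feeder [-30.5  -0. ] z 69.9 yaw err deg -0.64 down [ 3.e-03 -4.e-04 -1.e+00] F(feed) [-2.02 -1.41 -1.66]
```

Call:
arm_command:
  delta_pos:
    - [0, -0.03, 0]
    - [0, -0.03, 0]
  rotation:
    - [0, 0, 0]
    - [0, 0, 0]

```text
clock: 15.85
position: [0.6138, -0.0018, 0.0699]
tool_rot: [2.356, 1.567, -0.352]
force: [7.2, -7.5, -4.1]
grip_width: 0.0002
```

```bash
python3 -c "
from h import *
st()"
```

```text
t 15.85 feeder [-29.9  -0. ] z 69.9 yaw err deg -0.59 down [ 0.004  -0.0015 -1.    ] F(feed) [-9.82 -3.44 -4.11]
```

Clear stiff stop at about 10 N on the tool (about 7 N in the row). Next: back off, rise and check.

Call:
arm_command:
  delta_pos:
    - [0, 0.1, 0]
    - [0, 0.4, 0]
    - [-0.6, 0.3, 0]
    - [-0.9, 0, 0]
    - [-0.9, 0, 0]
    - [-0.9, 0, 0]
    - [-0.6, 0, 0]
    - [0, 0, 0]
  rotation:
    - [0, 0, 0]
    - [0, 0, 0]
    - [0, 0, 0]
    - [0, 0, 0]
    - [0, 0, 0]
    - [0, 0, 0]
    - [0, 0, 0]
    - [0, 0, 0]

```text
clock: 16.65
position: [0.6232, -0.0268, 0.1906]
tool_rot: [-0.768, 1.569, 2.807]
force: [1.1, -0.2, -0.0]
grip_width: -0.0001
```

Run:
```python
from h import *
st(); im,p=shot('wrist','pics/w13.png'); 
for b,sx in blobs(im,'blue',200)+blobs(im,'red',200): print(b,sx,feed(ray(p,b,.073)).round(1))
im,p=shot('top','pics/t13.png')
for b,sx in blobs(im,'blue',8):
    f=feed(ray(p,b,.073)).round(1)
    if abs(f[1])<40 and f[0]<300: print('top',b,f)
st()
```

```text
t 16.65 feeder [-56.6   1.6] z 190.6 yaw err deg -0.61 down [-2.e-03  7.e-04 -1.e+00] F(feed) [-0.61 -0.9  -0.04]
[481.01  73.44] [463  57  37  34 954] [-168.6  -93.4]
[152.34 198.07] [ 100  182  106   35 2492] [70. -1.]
[257.42 200.58] [ 246  172   24   59 1242] [-10.6  -0. ]
top [310.67 209.  ] [45.8  2.9]
top [302.07 213.95] [73.7  5.4]
top [292.87 217.39] [101.3   3.3]
t 16.75 feeder [-56.2   2.5] z 188.2 yaw err deg -0.61 down [-4.8e-03  5.0e-04 -1.0e+00] F(feed) [ 0.59 -0.29 -0.15]
```

View pics/w13.png

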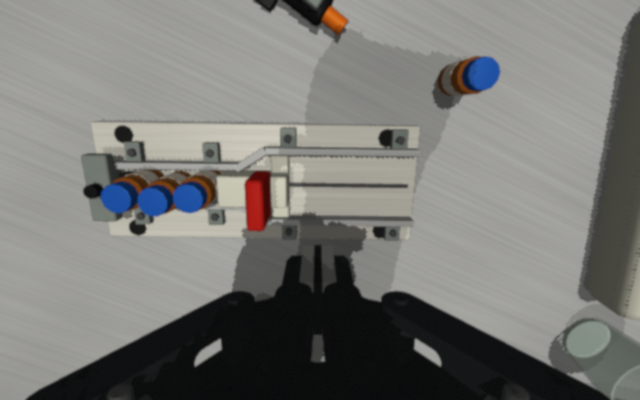

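Wrist view: three upright caps in a row at (121,194), (156,200), (192,194), with the leading one at the end stop and the follower behind; the gripper is clear. Handing in.

```bash
python3 -c "
from workcell import bot,monitor
print(bot.job_done(), monitor.observe()['clock'])"
```

```text
the job is handed in; nothing more can be done
the job is handed in; nothing more can be done
```

The job is handed in at about 17 s on the robot's clock. All three vials stand one behind the other in the lane, pressed against the rubber end stop, and the gripper is clear of everything.

**What I did:**
- With the fingers shut, I pushed vial A straight back against the follower by about 31 mm.
- I slid it across behind vial B until the two were in line.
- I pushed the follower's fin from behind until the row met the stop. The force on the gripper then rose to about 10 N, which is roughly 7 N through the vials after the follower's 3 N drag.
- I backed off and raised the gripper.

**Last checks:** The top camera shows the three caps 28 mm apart, so the vials are touching. The wrist camera shows all three upright, the front one at the end stop and the follower behind them. The bystander items in those pictures looked unmoved.

**What went less than perfectly:**
- On my first descent, a finger knuckle rested on vial A's cap with about 7 N downward. I raised the gripper before pushing; this is below the 15 N limit.
- Pausing during the final press let the force fall to about 2 N, so I pressed once more before letting go.
- I judged the tightness from that force and the pictures; nothing measured it after release.
- The top camera reads positions a few mm off from the wrist camera, so I trusted it for spacing only.

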